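# Free the jammed peg from the carving stand

## Task

The wooden peg through the middle of the round carving blank is jammed. Work it loose by pulling gently on it while rocking it a good 15 degrees each way about its own axis, first anticlockwise, then clockwise, and so on, until it comes out; the stand is not clamped down, so a straight hard pull would only drag it along. Then set the peg down in the empty wooden tray (do not drop it) and let go, leaving the stand where it is and the gouge that lies in front of it undisturbed.

Things in the scene. Friction and masses are not known exactly. Their poses are not given: they have to be found in the camera images.
- stand: Heavy loose wooden carving stand (about 3 kg, 200 x 170 mm footprint) that stands on the bench by its weight alone. Origin: centre of its underside; z up; its sloping board faces the -x side, its normal leaning 0.45 rad (26 degrees) from vertical towards the stand's -x. A straight pull of 15 to 20 N along the peg makes it slide or lift.
- blank: Round pale wood disc fixed on the sloping board of the stand, 136 mm across, 30 mm thick, with a hole of 26 mm diameter through its middle. Origin: centre of its underside on the board; z: along the hole, out of the slope (26 degrees from vertical, leaning to the stand's -x); x: up the slope; y: level, same as the stand's y.
- peg: Wooden peg jammed in the blank's hole: round shaft, 22 mm diameter, 26 mm long, below a block head 44 (x) x 24 (y) x 40 (z) mm; about 0.07 kg. Origin: centre of the shaft's lower end; z: towards the head. At the start the head's underside lies on the blank's face and the axes are parallel to the blank's. The head's two long faces (24 mm apart, square to y) are free to grip.
- hole_mouth (a point): Middle of the hole's mouth in the blank's face, 30 mm along z from the blank's origin. Four sprung wooden jaws in the hole (they give about 1 mm sideways) grip the shaft: pulled straight it holds more than 30 N, enough to drag the stand along; up to about 1 N m twists it; while it is being twisted, about 10 N draws it out slowly. After 12 mm of travel the jaws let go; after 26 mm it is clear.
- peg_top (a point): Centre of the top face of the peg's head, 66 mm from the peg's origin along its z.
- peg_side (a point): Middle of the upper edge of the head's +x end, 22 mm from the peg's axis; it shows how far the peg is twisted: its y in the blank's frame is 22 mm times the sine of the twist (positive anticlockwise seen from above).
- tray: Empty open plywood tray, fixed to the bench, 170 (x) x 120 (y) mm outside, 36 mm high, walls and floor 6 mm thick. Origin: centre of its underside. It stands left or right of the stand; on the other side lies a dark sharpening stone on a board.
- gouge: Loose gouge lying across in front of the stand, about 230 mm long, 26 mm thick handle. Origin: underside, where handle and blade meet.

How it is judged:
By the outcome, as a careful person would: the job done as asked, in the order asked, and still so for the second after the job is handed in, with the robot touching nothing.
It also fails if it takes over 58 s, if anything falls off the work surface, if the arm or the gripper's body presses on something with over 40 N, if the wrist force passes 120 N, or if a joint passes its speed limit or range.

## Robot

A 6-joint arm with a two-finger parallel gripper is mounted at the origin on the work surface. World frame = base frame: x ahead of the robot, y to its left, z up, the work surface at z = 0. Lengths are in mm, angles in rad, forces in N, time in s.
With the tool pointing down it reaches from about 275 to 750 mm from the base axis. Payload 10.2 kg.
Tool frame: the origin (TCP) lies between the finger pads; the fingertips stand 17 mm ahead of it and the grasp point (between the pads) lies 2 mm behind it (tips_ahead is the distance from the TCP to the fingertips, in mm); z points along the fingers, y is the line along which they close (so a half turn about z gives the same grasp; the last joint's range is limited). The gripper opens to 85 mm and grips with 20 to 120 N. Pads are 22 mm wide; open, the fingers measure 114 mm over their backs; the gripper's body (76 mm by 85 mm) begins 54 mm behind the grasp point. The pads swing forward as they close: fully open they stand 13 mm farther back than shut.
Start: joints at [1.126, 0.313, 1.498, -0, 1.331, -0.223], TCP at [115.505, 512.142, 248.294] pointing down, gripper open.
Joint ranges: [-2.94, 2.94], [-0.97, 2.17], [0.19, 2.56], [-1.23, 4.37], [0.02, 3.11], [-2.88, 2.88]. Speed limits (rad/s): [2.39, 2.39, 3.01, 3.14, 3.14, 3.14].

## Interface

Orientations are given as a unit quaternion [w, x, y, z].
In Python, from rig import sense, capture, finish_job, boxes_of, tips_ahead gives the robot as it stands.
- The arm moves only by the tool drive_tool, never from a script. Its argument "commands" is text: rows parted by semicolons, each of 7 numbers parted by spaces: the shift along the world's x, y, z in units of 0.1 m (1.0 is 0.1 m), then the turn, a rotation vector about the world's x, y, z in units of pi/4 rad (1.0 is pi/4 rad), then the opening in per cent of the stroke, from 0 (shut) to 100 (fully open). A call has 1 to 20 rows; each row shifts and turns the commanded pose from where the row before left it; what a row does not reach is not made up. A row lasts 1/12 s, in which the tool goes at most 41.7 mm and 7.16 degrees, less where a joint would pass 70% of its speed; a pose out of reach is approached as far as the arm can. A call with a number of a shift or a turn outside -1 to 1 is refused whole. A call with a gripper value outside its range is refused whole. The fingers move at their own pace and stop on an object; "force" is the grip in N (left out, the last holds). Time passes only in rows, so rows that do not move let the fingers close. It gives the time, the measured TCP pose, the force, the opening and the grip force at its end, in the units of the state.
- sense(): the state, without advancing time (a new reading comes with each control period).
- capture(name): name is "scene" or "side" or "wrist"; returns a dict with "pixels" (420x560x3 uint8, blue, green, red), "fov_y" (degrees; the focal length in pixels is half the picture's height over the tangent of half this angle, whatever the lens; pixels are square), "cx", "cy" (the principal point, pixels), "position" and "attitude" of the camera in the world; the wrist camera has in their place "tool_from_camera" (4x4, takes a point from camera to tool coordinates, whose origin is the TCP and whose axes are the flange's). Camera axes: x right, y down, z forward; pixel columns grow to the right and rows downward; lengths in mm; the calibration is good to about 2 mm. A picture is of the moment at which its call begins: read the wrist's pose just before it. There is no depth.
- finish_job(): hands the job in; it is judged then, once.
Trained networks look in a picture, given as the dict that the camera call returned (one of the last four; its "shot" number tells which), for a name from the list of things; names that differ only in an ending like _2 or _b are one class to them, and where a whole thing is asked for, a point or a joint stands for the part that bears it (a point fixed in the world has none). Each returns a list of dicts, best first, with "confidence" (0 to 1); they miss things now and then, are a little off and sometimes report something else, mostly with a low value. They report only what shows in the picture. A call takes as long as a camera call.
- boxes_of(picture, name): "position" ([column, row] in pixels, amid what is visible of it).
The state is a dict: "time_s": time; "joints": joint angles; "dq": joint speeds; "tau": joint torques, N m; "eef_pos": TCP position; "ee_rot": TCP orientation; "force": force on the tool from outside, world axes, zero at the start; "wrist_torque": the same for the moment, N m; "grip_width": opening from 0.0 (shut) to 1.0 (fully open); "grip_force": force on a finger pad.
Only numpy, scipy, OpenCV 4.12 (cv2) and the standard library are available. Lean on these libraries where they do the work, as an engineer would, in place of code of your own. Each camera call takes 0.05 s, during which the arm holds its last target. There are 200 camera calls.

## Working session

There is one attempt and no reset: what is moved stays moved. The work goes in short steps, Python scripts to look and compute and a tool call to move; the robot and the scene stay as the last step left them, time stands still between calls to the robot, and variables do not carry over. Pictures are saved under pics/ and viewed, at most 12 in all, crops included, and the job is handed in when it is done.

Besides the shell and the picture viewer there is one more tool, called after "Call:" as name(argument=value, ...) on one line, values as JSON. drive_tool: Moves the arm, as the interface text tells. Shifts and turns lie within -1 to 1; 1 stands for 0.1 m of shift or pi/4 rad of turn. Its arguments: {"type":"object","properties":{"commands":{"type":"string"},"force":{"type":"number"}},"required":["commands"]}

```bash
mkdir -p pics; cat > h.py <<'E'
import numpy as np, cv2
from scipy.spatial.transform import Rotation as R
from rig import sense, capture, finish_job, boxes_of, tips_ahead
def q2R(q): return R.from_quat([q[1],q[2],q[3],q[0]]).as_matrix()
def cam(p,s=None):
    f=len(p['pixels'])/2/np.tan(np.radians(p['fov_y'])/2)
    if 'tool_from_camera' in p:
        T=np.array(p['tool_from_camera']); Rt=q2R(s['ee_rot'])
        return f,Rt@T[:3,:3],Rt@T[:3,3]+np.array(s['eef_pos'])
    a=np.array(p['attitude'],float)
    return f,(q2R(a) if a.size==4 else a.reshape(3,3)),np.array(p['position'])
def ray(p,uv,s=None):
    f,M,c=cam(p,s); d=M@np.array([(uv[0]-p['cx'])/f,(uv[1]-p['cy'])/f,1]); return c,d/np.linalg.norm(d)
def tri(rs):
    A=0;b=0
    for c,d in rs:
        P=np.eye(3)-np.outer(d,d); A=A+P; b=b+P@c
    x=np.linalg.solve(A,b); return x,[np.linalg.norm((np.eye(3)-np.outer(d,d))@(x-c)) for c,d in rs]
def proj(p,X,s=None):
    f,M,c=cam(p,s); v=M.T@(np.array(X)-c); return [p['cx']+f*v[0]/v[2],p['cy']+f*v[1]/v[2]]
def onz(r,z): c,d=r; return c+d*(z-c[2])/d[2]
NAMES=['stand','blank','peg','hole_mouth','peg_top','peg_side','tray','gouge']
E
python3 - <<'E'
from h import *
s=sense();P={}
for n in ['scene','side','wrist']:
    p=capture(n);P[n]=p;cv2.imwrite(f'pics/{n}0.png',p['pixels'])
    print(n,p['fov_y'],p.get('position'),p.get('attitude'))
    p['b']={}
    for k in NAMES:
        b=boxes_of(p,k);print(' ',k,[(np.round(x['position'],1).tolist(),round(x['confidence'],2)) for x in b[:2]])
        if b:p['b'][k]=b[0]['position']
for k in NAMES:
    rs=[ray(P[n],P[n]['b'][k],s) for n in P if k in P[n]['b']]
    if len(rs)>1: x,e=tri(rs);print(k,x.round(1),np.round(e,1))
cv2.imwrite('pics/both.png',cv2.resize(np.hstack([P['scene']['pixels'],P['side']['pixels']]),(800,300)))
print(tips_ahead,s['eef_pos'],s['ee_rot'],s['time_s'])
E
```

```text
scene 52.43460643273276 [1160.90158531 -122.22504994  683.33736426] [-0.31628271  0.71385334  0.56715013 -0.26214382]
  stand [([266.6, 278.3], 0.96), ([418.2, 209.9], 0.55)]
  blank [([263.3, 253.4], 0.64)]
  peg [([256.4, 233.3], 0.8), ([414.8, 209.8], 0.51)]
  hole_mouth [([262.2, 249.7], 0.92)]
  peg_top [([279.2, 207.4], 0.71), ([257.2, 232.4], 0.58)]
  peg_side [([255.2, 237.1], 0.67)]
  tray [([416.3, 209.7], 0.9)]
  gouge [([278.5, 207.9], 0.62)]
side 51.837871419469934 [ 247.54199369 -761.99887982  673.72000716] [-0.45190651  0.87434203 -0.15577062  0.08391685]
  stand [([328.7, 231.0], 0.87)]
  blank [([327.1, 216.7], 0.84)]
  peg [([318.0, 206.3], 0.9)]
  hole_mouth [([324.3, 218.0], 0.85)]
  peg_top [([315.3, 205.8], 0.71), ([330.7, 233.9], 0.33)]
  peg_side [([315.6, 200.9], 0.94)]
  tray [([231.3, 167.0], 0.61)]
  gouge [([236.2, 239.4], 0.59)]
wrist 69.6040009994108 None None
  stand []
  blank []
  peg []
  hole_mouth []
  peg_top []
  peg_side []
  tray []
  gouge []
stand [643.4 -45.8  30.4] [2.3 2.3]
blank [629.9 -49.9  83.1] [6.5 6.5]
peg [605.6 -54.4 118.1] [2.7 2.7]
hole_mouth [621.4 -51.   83.3] [7.6 7.6]
peg_top [591.5 -24.8 131.5] [32.2 32.2]
peg_side [608.2 -51.5 121.6] [7.1 7.1]
tray [510.9 336.9  17.9] [3.9 3.9]
gouge [432.2  23.2  12.3] [3.9 3.9]
17.0 [115.40764636 511.91139219 247.7230673 ] [-1.99104792e-04  1.10661375e-01  9.93857942e-01 -6.41308490e-04] 0.0
```

View pics/scene0.png

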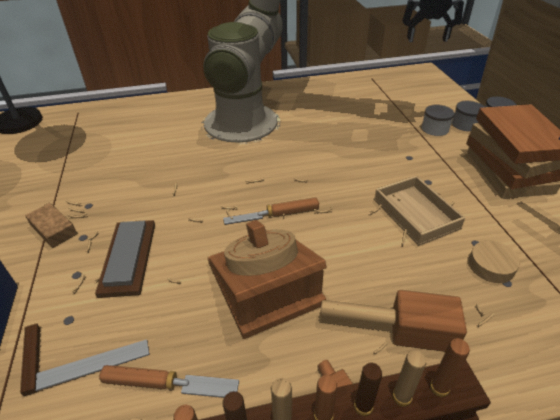

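View pics/side0.png

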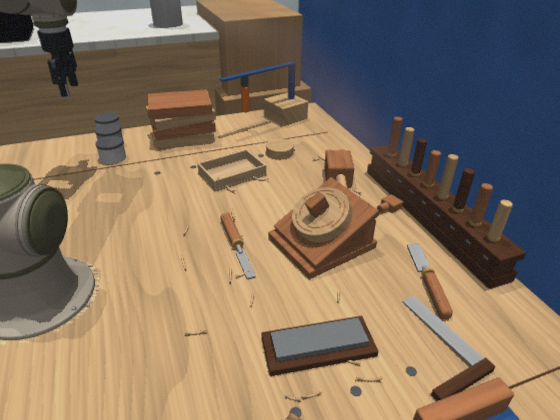

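The scene shows the stand at about (266, 278), peg head up at (257, 232), tray at (416, 210) on the robot's left, gouge at (278, 208). The side view agrees, with the peg at (318, 206). I'll move to a tilted viewpoint along the peg axis.

Call:
drive_tool(commands="0.205 -0.295 0.04 0 -0.03 0.015 100;0.205 -0.295 0.04 0 -0.03 0.015 100;0.205 -0.295 0.04 0 -0.03 0.015 100;0.205 -0.295 0.04 0 -0.03 0.015 100;0.205 -0.295 0.04 0 -0.03 0.015 100;0.205 -0.295 0.04 0 -0.03 0.015 100;0.205 -0.295 0.04 0 -0.03 0.015 100;0.205 -0.295 0.04 0 -0.03 0.015 100;0.205 -0.295 0.04 0 -0.03 0.015 100;0.205 -0.295 0.04 0 -0.03 0.015 100;0.205 -0.295 0.04 0 -0.03 0.015 100;0.205 -0.295 0.04 0 -0.03 0.015 100;0.205 -0.295 0.04 0 -0.03 0.015 100;0.205 -0.295 0.04 0 -0.03 0.015 100;0.205 -0.295 0.04 0 -0.03 0.015 100;0.205 -0.295 0.04 0 -0.03 0.015 100;0.205 -0.295 0.04 0 -0.03 0.015 100;0.205 -0.295 0.04 0 -0.03 0.015 100;0.205 -0.295 0.04 0 -0.03 0.015 100;0 0 0 0 0 0 100")

```text
time_s: 3.02
eef_pos: [507.0, -52.9, 324.3]
ee_rot: [0.221, -0.001, 0.975, 0.024]
force: [-1.1, 0.5, -1.0]
grip_width: 0.998
grip_force: 0.0
```

```bash
cat > look.py <<'E'
from h import *
import sys,pickle
tag=sys.argv[1]; s=sense();p=capture('wrist');cv2.imwrite(f'pics/w{tag}.png',p['pixels'])
p['b']={}
for k in NAMES:
    b=boxes_of(p,k);print(' ',k,[(np.round(x['position'],1).tolist(),round(x['confidence'],2)) for x in b[:2]])
    if b:p['b'][k]=b[0]['position']
pickle.dump((s,p),open(f'{tag}.pkl','wb'))
M=q2R(s['ee_rot']);print(np.round(s['eef_pos'],1),'\n',M.round(3),s['time_s'],np.round(s['joints'],2),'cam',cam(p,s)[2].round(1))
E
python3 look.py a
```

```text
stand [([274.3, 153.8], 0.92)]
  blank [([279.3, 174.4], 0.74), ([269.8, 182.2], 0.53)]
  peg [([271.7, 186.3], 0.76)]
  hole_mouth [([274.8, 172.2], 0.87), ([536.9, 89.1], 0.65)]
  peg_top [([267.3, 184.4], 0.8)]
  peg_side [([272.0, 183.6], 0.72)]
  tray [([537.1, 85.7], 0.77)]
  gouge [([351.0, 2.9], 0.94)]
[507.  -52.9 324.3] 
 [[-0.902 -0.012  0.431]
 [ 0.008  0.999  0.046]
 [-0.431  0.046 -0.901]] 3.0167 [-0.45  0.01  1.72  0.27  1.04 -2.11] cam [387.9 -57.8 406.4]
```

View pics/wa.png

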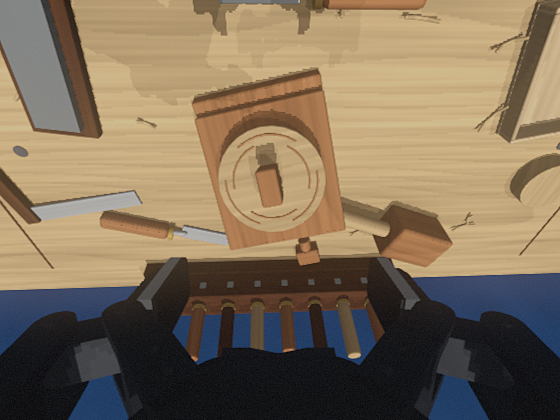

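The wrist view shows the peg head at (270, 185) on the disc around (272, 178). The stand is yawed about +0.2 rad, its front edge running from (194, 99) to (320, 70).

```bash
python3 - <<'E'
from h import *
import pickle
s,w=pickle.load(open('a.pkl','rb'))
A={}
A['scene']=capture('scene');A['side']=capture('side')
for n in A:
    A[n]['b']={k:(boxes_of(A[n],k) or [{'position':None}]) for k in NAMES}
    A[n]['b']={k:v[0]['position'] for k,v in A[n]['b'].items()}
A['scene']['b']['peg_top']=None
A['wrist']=w
for k in NAMES:
    rs=[ray(A[n],A[n]['b'][k],s) for n in A if A[n]['b'].get(k) is not None]
    x,e=tri(rs);print(k,x.round(1),np.round(e,1))
a,b=[onz(ray(w,u,s),0) for u in [(194,99),(320,70)]]
d=b-a;print('front edge',a,b,np.linalg.norm(d),'yaw',np.arctan2(-d[0],d[1]))
c=w['pixels'][60:260,170:370];cv2.imwrite('pics/crop.png',cv2.resize(c,(600,600),interpolation=cv2.INTER_CUBIC))
c=A['side']['pixels'][150:280,250:400];cv2.imwrite('pics/crop2.png',cv2.resize(c,(690,598),interpolation=cv2.INTER_CUBIC))
E
```

```text
stand [636.3 -43.7  24. ] [ 1.1 10.4 10. ]
blank [640.1 -36.8  61.1] [4. 4.]
peg [607.4 -48.9 120.8] [1.4 2.6 1.9]
hole_mouth [622.4 -48.1  82.1] [5.  8.9 6.1]
peg_top [599.7 -55.1 125.5] [2.7 2.7]
peg_side [608.3 -49.5 118.6] [2.7 2.5 0.9]
tray [517.9 317.4  25.4] [ 8.9 14.5 19.2]
gouge [434.   32.7   7.3] [ 6.6  8.  12. ]
front edge [ 552.04013339 -150.73321004    0.        ] [515.08461889  16.75118222   0.        ] 171.51306568505987 yaw 0.217170687283559
```

View pics/crop.png

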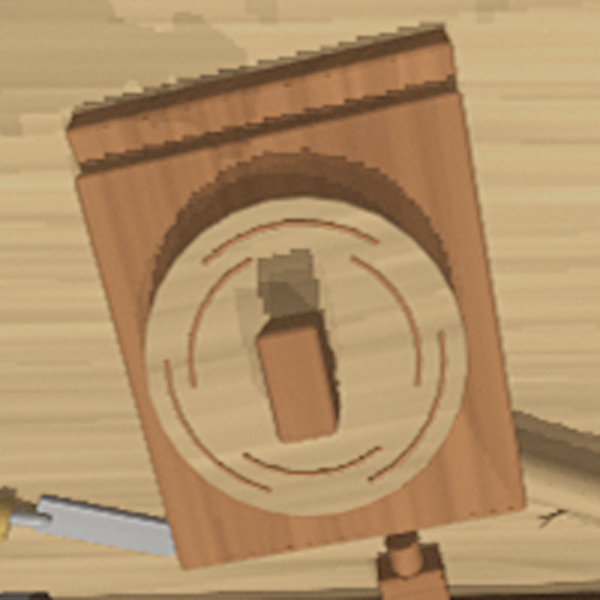

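View pics/crop2.png

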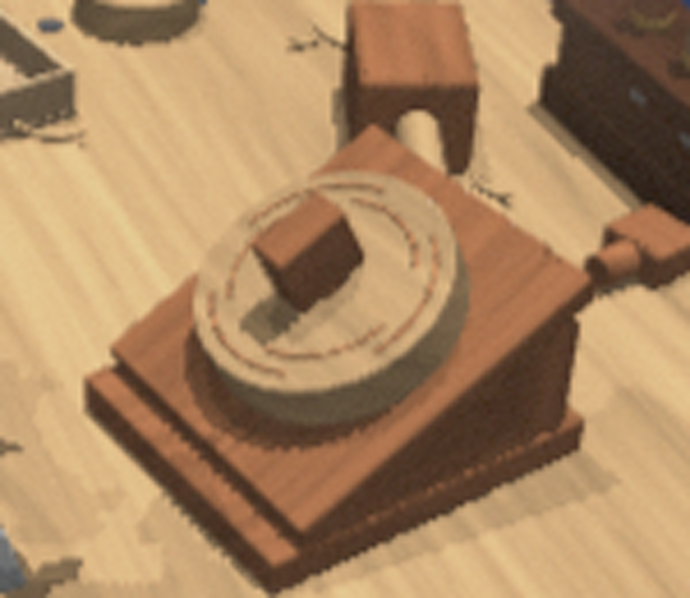

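The wrist crop gives the head's top face corners at full-image (256, 172), (277, 168), (282, 204) and (263, 207). The side crop shows the same face, and the twist is near zero. I'll fit the peg pose from these corners.

```bash
cat >> h.py <<'E'
def frame(yaw,tilt=0.45):
    n=R.from_euler('zy',[yaw,-tilt]).as_matrix(); return n  # cols: blank x,y,z
E
python3 - <<'E'
from h import *
import pickle
from scipy.optimize import least_squares
s,w=pickle.load(open('a.pkl','rb'))
sd=capture('side'); 
L=np.array([[-22,-12,0],[-22,12,0],[22,12,0],[22,-12,0]])
uw=np.array([(256,171.7),(277.3,168.3),(282.3,204),(263.3,207.3)])
us=np.array([(290,266),(253,245),(316,195),(345,228)])/4.6+[250,150]
def res(v,sep=False):
    X=v[:3]+L@frame(v[3]).T
    a=np.array([proj(w,x,s) for x in X])-uw; b=np.array([proj(sd,x) for x in X])-us
    return (a,b) if sep else np.r_[a.ravel(),b.ravel()]
for ini in [[600,-52,125,.2]]:
    r=least_squares(res,ini);print(r.x.round(3));print(np.round(res(r.x,True),1))
for us_w in (0,):
    f=lambda v:np.array([proj(w,x,s) for x in v[:3]+L@frame(v[3]).T]).ravel()-uw.ravel()
    q=least_squares(f,r.x);print('wrist only',q.x.round(3),q.cost)
F=frame(r.x[3]);print(F.round(3),'mouth',(r.x[:3]-F[:,2]*40).round(1))
# wrist now
T=np.column_stack([-F[:,0],F[:,1],-F[:,2]]);M=q2R(s['ee_rot'])
print('turn units',(R.from_matrix(T@M.T).as_rotvec()/(np.pi/4)).round(3))
g=r.x[:3]-F[:,2]*18; print('grasp',g, 'TCP at',(g-F[:,2]*2).round(1),'pre',(g+F[:,2]*90).round(1))
E
```

```text
[ 6.03445e+02 -5.20650e+01  1.31274e+02  1.55000e-01]
[[[ 0.1 -0.9]
  [-0.4 -1.1]
  [ 0.8 -0. ]
  [-0.4  0.2]]

 [[-1.6  0.9]
  [ 0.7  0.5]
  [ 2.2 -0.6]
  [ 1.9 -3. ]]]
wrist only [ 6.09961e+02 -5.19430e+01  1.23844e+02  1.50000e-01] 0.35470280572009805
[[ 0.89  -0.139 -0.435]
 [ 0.154  0.988  0.   ]
 [ 0.43  -0.067  0.9  ]] mouth [620.8 -52.1  95.3]
turn units [-0.143 -0.01   0.162]
grasp [611.27392573 -52.06489703 115.06559282] TCP at [612.1 -52.1 113.3] pre [572.1 -52.1 196.1]
```

Call:
drive_tool(commands="0.14 -0.012 -0.27 -0.029 0 0.044 100;0.14 -0.012 -0.27 -0.029 0 0.044 100;0.14 -0.012 -0.27 -0.029 0 0.044 100;0.14 -0.012 -0.27 -0.029 0 0.044 100;0.14 -0.012 -0.27 -0.029 0 0.044 100;0 0 0 0 0 0 100;0 0 0 0 0 0 100")

```text
time_s: 5.0
eef_pos: [574.7, -54.1, 188.4]
ee_rot: [0.216, -0.099, 0.971, -0.011]
force: [0.2, -0.6, 0.5]
grip_width: 1.002
grip_force: 0.0
```

```bash
python3 look.py b; python3 -c "
import cv2;a=cv2.imread('pics/wb.png');cv2.imwrite('pics/wbc.png',cv2.resize(a[100:400,100:500],(800,600),interpolation=cv2.INTER_CUBIC))"
```

```text
stand [([288.0, 166.1], 0.9), ([278.4, 230.5], 0.41)]
  blank [([297.0, 206.2], 0.57)]
  peg [([277.5, 228.1], 0.59)]
  hole_mouth [([297.1, 206.5], 0.7)]
  peg_top [([277.8, 228.6], 0.89)]
  peg_side [([279.5, 227.7], 0.63)]
  tray [([288.9, 167.4], 0.29)]
  gouge []
[574.7 -54.1 188.4] 
 [[-0.887 -0.188  0.421]
 [-0.197  0.98   0.021]
 [-0.417 -0.065 -0.907]] 5.0 [-0.37  0.3   1.75  0.27  0.71 -2.31] cam [457.9 -70.4 272.3]
```

View pics/wbc.png

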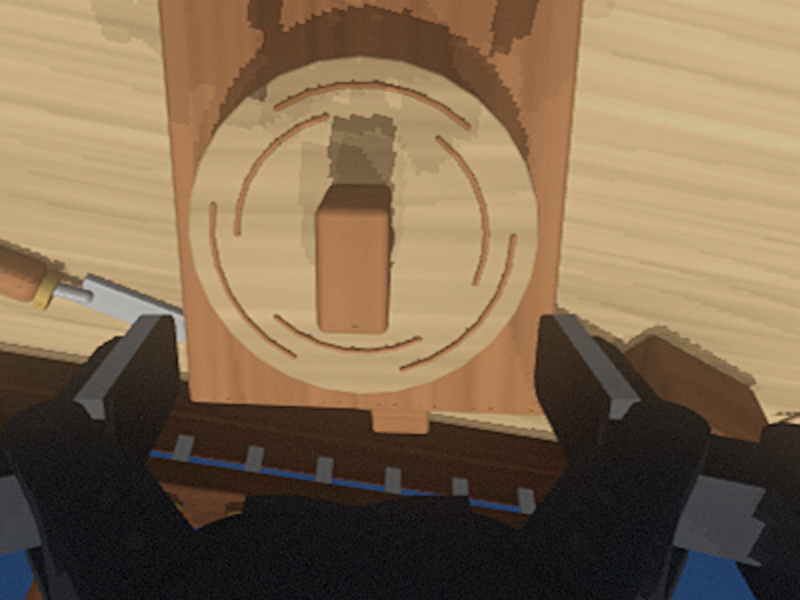

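The near view shows the head's top face at about (259–294, 206–265) in the full image, square to the image. The disc face spans (195–369, 128–296).

```bash
python3 - <<'E'
from h import *
import pickle
from scipy.optimize import least_squares
(sa,wa),(sb,wb)=[pickle.load(open(f'{t}.pkl','rb')) for t in 'ab']
L=np.array([[-22,-12,0],[-22,12,0],[22,12,0],[22,-12,0]])
ua=np.array([(256,171.7),(277.3,168.3),(282.3,204),(263.3,207.3)])
ub=np.array([(315,211),(390,211),(390,332),(316.5,332)])/2+100
th=np.linspace(0,2*np.pi,73)
C=np.c_[68*np.cos(th),68*np.sin(th),0*th-40]
ext=np.array([190,538,57,392])/2+100
exa=np.array([145,468,196,516])/3+[170,170,60,60]
def ex(w,s,v):
    P=np.array([proj(w,x,s) for x in v[:3]+C@frame(v[3]).T]);return np.r_[P[:,0].min(),P[:,0].max(),P[:,1].min(),P[:,1].max()]
def res(v):
    X=v[:3]+L@frame(v[3]).T
    return np.r_[(np.array([proj(wa,x,sa) for x in X])-ua).ravel(),(np.array([proj(wb,x,sb) for x in X])-ub).ravel(),ex(wb,sb,v)-ext,ex(wa,sa,v)-exa]
r=least_squares(res,[603,-52,128,.2]);v=r.x;print(v.round(3));print(r.fun.round(1))
F=frame(v[3]);T=np.column_stack([-F[:,0],F[:,1],-F[:,2]]);M=q2R(sb['ee_rot'])
print('n',F[:,2].round(3),'mouth',(v[:3]-40*F[:,2]).round(1))
print('turn units',(R.from_matrix(T@M.T).as_rotvec()/(np.pi/4)).round(3))
for d in (-20,-22,-25): t=v[:3]+F[:,2]*d; print(d,t.round(1),'shift',((t-sb['eef_pos'])/100).round(3))
np.save('peg.npy',v)
E
```

```text
[ 6.01801e+02 -5.13080e+01  1.34978e+02  1.88000e-01]
[ 0.1  0.2 -0.3 -0.7  2.2  0.6  1.   1.4  3.  -1.2  3.  -1.1  1.3  1.
  2.6  1.1 -4.8 -5.2  0.3 -1.3 -2.6 -3.   0.9  0. ]
n [-0.435  0.     0.9  ] mouth [619.2 -51.3  99. ]
turn units [-0.018 -0.019 -0.023]
-20 [610.5 -51.3 117. ] shift [ 0.358  0.028 -0.715]
-22 [611.4 -51.3 115.2] shift [ 0.366  0.028 -0.733]
-25 [612.7 -51.3 112.5] shift [ 0.379  0.028 -0.76 ]
```

My `frame` helper used extrinsic angles, so the axis was wrong. I'll fix that and refit.

```bash
sed -i "s/'zy'/'ZY'/" h.py; cat > fit.py <<'E'
from h import *
import pickle
from scipy.optimize import least_squares
(sa,wa),(sb,wb)=[pickle.load(open(f'{t}.pkl','rb')) for t in 'ab']
L=np.array([[-22,-12,0],[-22,12,0],[22,12,0],[22,-12,0]])
ua=np.array([(256,171.7),(277.3,168.3),(282.3,204),(263.3,207.3)])
ub=np.array([(315,211),(390,211),(390,332),(316.5,332)])/2+100
th=np.linspace(0,2*np.pi,73)
C=np.c_[68*np.cos(th),68*np.sin(th),0*th-40]
ext=np.array([190,538,57,392])/2+100
exa=np.array([145,468,196,516])/3+[170,170,60,60]
def ex(w,s,v):
    P=np.array([proj(w,x,s) for x in v[:3]+C@frame(v[3]).T]);return np.r_[P[:,0].min(),P[:,0].max(),P[:,1].min(),P[:,1].max()]
def res(v):
    X=v[:3]+L@frame(v[3]).T
    return np.r_[(np.array([proj(wa,x,sa) for x in X])-ua).ravel(),(np.array([proj(wb,x,sb) for x in X])-ub).ravel(),ex(wb,sb,v)-ext,ex(wa,sa,v)-exa]
r=least_squares(res,[603,-52,128,.2]);v=r.x;print(v.round(3));print(r.fun.round(1))
F=frame(v[3]);T=np.column_stack([-F[:,0],F[:,1],-F[:,2]]);M=q2R(sb['ee_rot'])
print('n',F.round(3),'mouth',(v[:3]-40*F[:,2]).round(1))
print('turn units',(R.from_matrix(T@M.T).as_rotvec()/(np.pi/4)).round(3))
for d in (-20,-22,-25): t=v[:3]+F[:,2]*d; print(d,t.round(1),'shift',((t-sb['eef_pos'])/100).round(3))
np.save('peg.npy',v)
E
python3 fit.py
```

```text
[ 6.01808e+02 -5.27670e+01  1.35135e+02  2.14000e-01]
[-1.2  0.2 -1.6 -0.5  1.   0.9 -0.2  1.4  0.7 -1.9  0.7 -1.  -0.7  1.6
  0.7  0.4  0.4 -0.2  0.5 -0.5  0.  -0.4  0.7 -0.3]
n [[ 0.88  -0.212 -0.425]
 [ 0.191  0.977 -0.092]
 [ 0.435  0.     0.9  ]] mouth [618.8 -49.1  99.1]
turn units [ 0.086 -0.008  0.032]
-20 [610.3 -50.9 117.1] shift [ 0.356  0.032 -0.713]
-22 [611.2 -50.7 115.3] shift [ 0.364  0.034 -0.731]
-25 [612.4 -50.5 112.6] shift [ 0.377  0.036 -0.758]
```

Call:
drive_tool(commands="0.086 0.007 -0.172 0.022 -0.002 0.008 100;0.086 0.007 -0.172 0.022 -0.002 0.008 100;0.086 0.007 -0.172 0.022 -0.002 0.008 100;0.086 0.007 -0.172 0.022 -0.002 0.008 100;0 0 0 0 0 0 100;0 0 0 0 0 0 100", force=20)

```text
time_s: 5.95
eef_pos: [609.1, -51.6, 120.2]
ee_rot: [0.223, -0.104, 0.969, 0.024]
force: [-1.0, 0.4, 0.5]
grip_width: 0.999
grip_force: 0.0
```

```bash
cat > st.py <<'E'
from h import *
v=np.load('peg.npy');F=frame(v[3]);s=sense();M=q2R(s['ee_rot'])
T=np.column_stack([-F[:,0],F[:,1],-F[:,2]])
D=F.T@(np.array(s['eef_pos'])-v[:3])
print('t',round(s['time_s'],2),'TCP in peg frame',D.round(1),'rot in peg frame deg',np.degrees(F.T@R.from_matrix(M@T.T).as_rotvec()).round(1))
print('force blank frame',(F.T@s['force']).round(1),'mom',(F.T@s['wrist_torque']).round(2),'w',round(s['grip_width'],3),'gf',round(s['grip_force'],1),'q',np.round(s['joints'],2))
E
python3 st.py
```

```text
t 5.95 TCP in peg frame [  0.2  -0.4 -16.6] rot in peg frame deg [ 0.  -0.1 -0. ]
force blank frame [-0.6  0.6  0.9] mom [ 0.    0.22 -0.05] w 0.999 gf 0.0 q [-0.37  0.46  1.72  0.43  0.62 -2.46]
```

Call:
drive_tool(commands="0 0 0 0 0 0 20;0 0 0 0 0 0 20;0 0 0 0 0 0 20;0 0 0 0 0 0 20;0 0 0 0 0 0 20;0 0 0 0 0 0 20;0 0 0 0 0 0 20;0 0 0 0 0 0 20;0 0 0 0 0 0 20;0 0 0 0 0 0 20", force=20)

```text
time_s: 6.78
eef_pos: [609.5, -51.9, 121.1]
ee_rot: [0.224, -0.104, 0.969, 0.024]
force: [-4.8, -2.3, 6.0]
grip_width: 0.275
grip_force: 25.2
```

```bash
python3 st.py
```

```text
t 6.78 TCP in peg frame [  0.9  -0.8 -16. ] rot in peg frame deg [-0.  -0.2  0. ]
force blank frame [-2.1 -1.3  7.6] mom [-0.17  0.5   0.05] w 0.275 gf 25.2 q [-0.37  0.46  1.72  0.43  0.62 -2.47]
```

Call:
drive_tool(commands="0 0 0 0 0 0 20;0 0 0 0 0 0 20;-0.004 -0.001 0.009 0 0 0 20;0 0 0 0 0 0 20;0 0 0 0 0 0 20", force=100)

```text
time_s: 7.2
eef_pos: [609.3, -51.9, 121.3]
ee_rot: [0.223, -0.104, 0.969, 0.024]
force: [4.5, -2.8, -2.5]
grip_width: 0.266
grip_force: 99.5
```

```bash
python3 st.py
```

```text
t 7.2 TCP in peg frame [  0.7  -0.7 -15.7] rot in peg frame deg [-0.  -0.2  0. ]
force blank frame [ 2.4 -3.7 -4. ] mom [-0.48 -0.12  0.01] w 0.266 gf 99.5 q [-0.37  0.46  1.72  0.43  0.62 -2.47]
```

Call:
drive_tool(commands="-0.002 0 0.005 -0.057 -0.012 0.12 20;0 0 0 -0.057 -0.012 0.12 20;0 0 0 -0.057 -0.012 0.12 20;0 0 0 0 0 0 20")

```text
time_s: 7.53
eef_pos: [608.8, -51.5, 121.7]
ee_rot: [0.224, -0.256, 0.94, -0.011]
force: [1.5, -0.7, -2.0]
grip_width: 0.268
grip_force: 99.8
```

```bash
python3 st.py
```

```text
t 7.53 TCP in peg frame [  0.6  -0.3 -15.2] rot in peg frame deg [ 0.  -0.1 18.2]
force blank frame [ 0.3 -1.  -2.4] mom [-0.22 -0.01  0.01] w 0.268 gf 99.8 q [-0.37  0.46  1.72  0.43  0.62 -2.78]
```

Call:
drive_tool(commands="-0.002 -0.001 0.005 0.057 0.012 -0.12 20;-0.001 0 0.002 0.057 0.012 -0.12 20;-0.001 0 0.002 0.057 0.012 -0.12 20;-0.001 0 0.002 0.057 0.012 -0.12 20;-0.001 0 0.002 0.057 0.012 -0.12 20;-0.001 0 0.002 0.057 0.012 -0.12 20;0 0 0 0 0 0 20")

```text
time_s: 8.12
eef_pos: [608.3, -52.4, 123.3]
ee_rot: [0.217, 0.054, 0.973, 0.059]
force: [2.9, -4.7, -2.4]
grip_width: 0.269
grip_force: 99.9
```

```bash
python3 st.py; python3 look.py c | grep -E 'peg|hole'; python3 -c "
import cv2;a=cv2.imread('pics/wc.png');cv2.imwrite('pics/wcc.png',cv2.resize(a[100:400,100:500],(800,600),interpolation=cv2.INTER_CUBIC))"
```

```text
t 8.12 TCP in peg frame [  0.7  -1.  -13.4] rot in peg frame deg [ -0.1  -0.2 -18.5]
force blank frame [ 0.5 -5.2 -3. ] mom [-0.92  0.08  0.  ] w 0.269 gf 99.9 q [-0.37  0.46  1.72  0.43  0.62 -2.14]
  peg [([281.1, 282.1], 0.9)]
  hole_mouth [([278.2, 207.4], 0.61)]
  peg_top [([278.9, 280.7], 0.65)]
  peg_side [([280.4, 282.5], 0.84), ([279.2, 208.3], 0.69)]
```

View pics/wcc.png

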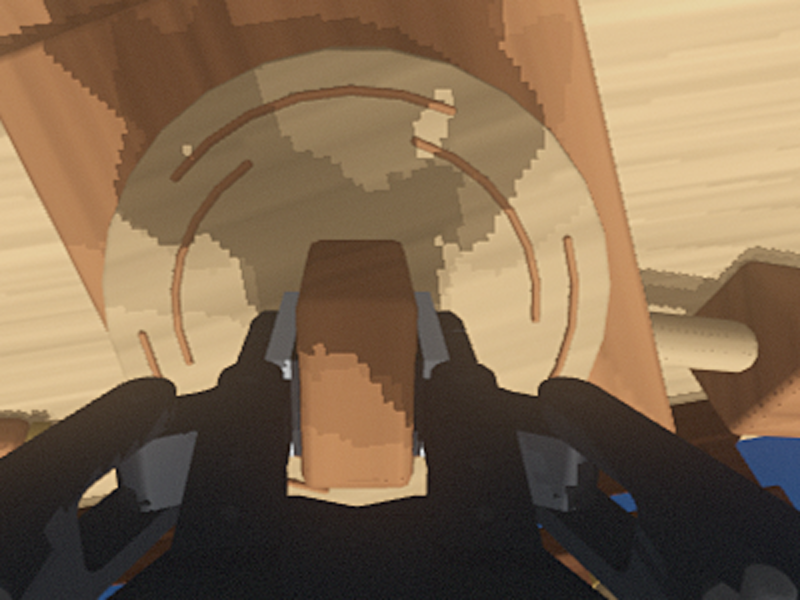

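The peg head, at (278, 282) and held between the pads, has turned with the gripper. The stand now appears rotated in the picture, so there is no slip. It is out about 2 mm. Next, more rocking.

Call:
drive_tool(commands="-0.002 0 0.004 -0.057 -0.012 0.12 20;-0.001 0 0.003 -0.057 -0.012 0.12 20;-0.001 0 0.003 -0.057 -0.012 0.12 20;-0.001 0 0.003 -0.057 -0.012 0.12 20;-0.001 0 0.003 -0.057 -0.012 0.12 20;-0.001 0 0.003 -0.057 -0.012 0.12 20;0 0 0 0 0 0 20;-0.001 0 0.003 0.057 0.012 -0.12 20;-0.001 0 0.003 0.057 0.012 -0.12 20;-0.001 0 0.003 0.057 0.012 -0.12 20;-0.001 0 0.003 0.057 0.012 -0.12 20;-0.001 0 0.003 0.057 0.012 -0.12 20;-0.001 0 0.003 0.057 0.012 -0.12 20;0 0 0 0 0 0 20")

```text
time_s: 9.73
eef_pos: [606.7, -52.7, 126.8]
ee_rot: [0.217, 0.054, 0.973, 0.059]
force: [-0.1, -8.0, -2.9]
grip_width: 0.268
grip_force: 99.8
```

```bash
python3 st.py
```

```text
t 9.73 TCP in peg frame [ 0.7 -1.  -9.6] rot in peg frame deg [ -0.1  -0.2 -18.6]
force blank frame [-2.8 -7.8 -1.8] mom [-1.67  0.75 -0.02] w 0.268 gf 99.8 q [-0.38  0.45  1.72  0.42  0.63 -2.14]
```

Call:
drive_tool(commands="-0.001 -0.004 0.005 -0.057 -0.012 0.12 20;-0.002 0 0.003 -0.057 -0.012 0.12 20;-0.001 0 0.003 -0.057 -0.012 0.12 20;-0.002 0 0.003 -0.057 -0.012 0.12 20;-0.001 0 0.003 -0.057 -0.012 0.12 20;-0.002 0 0.003 -0.057 -0.012 0.12 20;0 0 0 0 0 0 20;-0.001 0 0.003 0.057 0.012 -0.12 20;-0.002 0 0.003 0.057 0.012 -0.12 20;-0.001 0 0.003 0.057 0.012 -0.12 20;-0.002 0 0.003 0.057 0.012 -0.12 20;-0.001 0 0.003 0.057 0.012 -0.12 20;-0.002 0 0.003 0.057 0.012 -0.12 20;0 0 0 0 0 0 20")

```text
time_s: 10.9
eef_pos: [604.9, -52.9, 130.8]
ee_rot: [0.217, 0.055, 0.973, 0.059]
force: [-0.3, -6.5, -2.7]
grip_width: 0.272
grip_force: 99.9
```

```bash
python3 st.py
```

```text
t 10.9 TCP in peg frame [ 0.8 -0.8 -5.2] rot in peg frame deg [ -0.1  -0.2 -18.7]
force blank frame [-2.7 -6.2 -1.7] mom [-1.22  0.61 -0.05] w 0.272 gf 99.9 q [-0.38  0.44  1.72  0.42  0.64 -2.13]
```

Call:
drive_tool(commands="-0.001 -0.003 0.005 -0.057 -0.012 0.12 20;-0.002 0 0.003 -0.057 -0.012 0.12 20;-0.001 0 0.003 -0.057 -0.012 0.12 20;-0.002 0 0.003 -0.057 -0.012 0.12 20;-0.001 0 0.003 -0.057 -0.012 0.12 20;-0.002 0 0.003 -0.057 -0.012 0.12 20;0 0 0 0 0 0 20;-0.001 0 0.003 0.057 0.012 -0.12 20;-0.002 0 0.003 0.057 0.012 -0.12 20;-0.001 0 0.003 0.057 0.012 -0.12 20;-0.002 0 0.003 0.057 0.012 -0.12 20;-0.001 0 0.003 0.057 0.012 -0.12 20;-0.002 0 0.003 0.057 0.012 -0.12 20;0 0 0 0 0 0 20")

```text
time_s: 12.07
eef_pos: [603.0, -52.2, 134.7]
ee_rot: [0.217, 0.054, 0.973, 0.06]
force: [-0.0, 0.2, -0.5]
grip_width: 0.271
grip_force: 100.3
```

```bash
python3 st.py
```

```text
t 12.07 TCP in peg frame [ 0.9  0.3 -1. ] rot in peg frame deg [  0.   -0.2 -18.6]
force blank frame [-0.2  0.2 -0.4] mom [-0.05  0.3  -0.08] w 0.271 gf 100.3 q [-0.38  0.43  1.72  0.42  0.65 -2.13]
```

Call:
drive_tool(commands="-0.009 -0.002 0.018 0 0 0 20;-0.009 -0.002 0.018 0 0 0 20;-0.009 -0.002 0.018 0 0 0 20;-0.009 -0.002 0.018 0 0 0 20;-0.009 -0.002 0.018 0 0 0 20;-0.009 -0.002 0.018 0 0 0 20;-0.009 -0.002 0.018 0 0 0 20;-0.009 -0.002 0.018 0 0 0 20;-0.009 -0.002 0.018 0 0 0 20;-0.009 -0.002 0.018 0 0 0 20;-0.04 -0.01 0.09 0 0 0 20;-0.08 -0.02 0.18 0 0 0 20;-0.08 -0.02 0.18 0 0 0 20;-0.08 -0.02 0.18 0 0 0 20;-0.04 -0.01 0.18 0 0 0 20;0 0 0 0 0 0 20")

```text
time_s: 13.4
eef_pos: [562.7, -63.1, 238.0]
ee_rot: [0.22, 0.049, 0.973, 0.057]
force: [1.0, -0.8, 0.2]
grip_width: 0.272
grip_force: 100.2
```

```bash
python3 st.py; python3 - <<'E'
from h import *
p=capture('scene');q=capture('side')
cv2.imwrite('pics/s1.png',p['pixels'])
for k in ['stand','hole_mouth','peg','tray','gouge']:
    a=boxes_of(p,k);b=boxes_of(q,k)
    print(k,[np.round(x['position'],1).tolist() for x in a[:2]],[np.round(x['position'],1).tolist() for x in b[:2]])
    if a and b:print(tri([ray(p,a[0]['position']),ray(q,b[0]['position'])])[0].round(1))
E
```

```text
t 13.4 TCP in peg frame [  8.3  -1.8 110.2] rot in peg frame deg [ -0.2  -0.5 -17.9]
force blank frame [ 0.8 -1.  -0.2] mom [ 0.03  0.28 -0.  ] w 0.272 gf 100.2 q [-0.43  0.22  1.72  0.36  0.86 -2.09]
stand [[265.4, 278.8], [260.7, 251.6]] [[327.4, 228.8]]
[643.  -45.6  33.5]
hole_mouth [[262.7, 251.5]] [[320.1, 214.1]]
[619.4 -45.1  84. ]
peg [[245.4, 172.0]] [[307.9, 169.3]]
[568.8 -63.4 230.1]
tray [[416.7, 207.1]] [[230.1, 166.1]]
[507.3 338.4  21.7]
gouge [[279.1, 208.9]] [[235.9, 242.2]]
[430.2  24.    5.2]
```

View pics/s1.png

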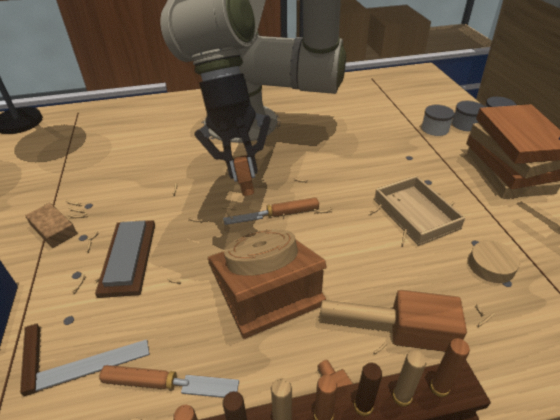

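The picture shows the peg drawn out at (245, 172), with stand, gouge and tray (rim corners (378, 196), (421, 181), (463, 213), (420, 240)) undisturbed. Now carrying it above the tray and turning it upright.

Call:
drive_tool(commands="-0.046 0.332 0 -0.01 0.047 0 20;-0.046 0.332 0 -0.01 0.047 0 20;-0.046 0.332 0 -0.01 0.047 0 20;-0.046 0.332 0 -0.01 0.047 0 20;-0.046 0.332 0 -0.01 0.047 0 20;-0.046 0.332 0 -0.01 0.047 0 20;-0.046 0.332 0 -0.01 0.047 0 20;-0.046 0.332 0 -0.01 0.047 0 20;-0.046 0.332 0 -0.01 0.047 0 20;-0.046 0.332 0 -0.01 0.047 0 20;-0.046 0.332 0 -0.01 0.047 0 20;-0.046 0.332 0 -0.01 0.047 0 20;0 0 0 0 0 0 20;0 0 0 0 0 0 20")

```text
time_s: 15.17
eef_pos: [506.7, 337.3, 232.9]
ee_rot: [-0.0, 0.049, 0.999, 0.001]
force: [-0.1, 0.3, -1.1]
grip_width: 0.269
grip_force: 100.0
```

```bash
python3 look.py d; python3 - <<'E'
from h import *
import pickle
p=capture('scene');c=np.array([onz(ray(p,u),36) for u in [(377,196),(421,180),(463,213),(420,241)]]);print(c.round(0),c.mean(0).round(1))
s,w=pickle.load(open('d.pkl','rb'))
if 'tray' in w['b']: print('wrist tray z20',onz(ray(w,w['b']['tray'],s),20).round(1))
M=q2R(s['ee_rot']);a=np.cross(M[:,2],[0,0,-1]);print('tilt turn units',(a/(np.pi/4)).round(4), s['force'])
E
```

```text
stand [([27.3, 309.5], 0.72), ([277.5, 174.9], 0.62)]
  blank [([279.1, 281.5], 0.61)]
  peg [([278.0, 281.6], 0.72)]
  hole_mouth []
  peg_top [([277.8, 279.6], 0.63)]
  peg_side [([279.9, 282.3], 0.58)]
  tray [([276.8, 174.7], 0.59), ([277.9, 282.1], 0.16)]
  gouge [([42.7, 142.7], 0.78)]
[506.7 337.3 232.9] 
 [[-0.995  0.098 -0.   ]
 [ 0.098  0.995  0.001]
 [ 0.     0.001 -1.   ]] 15.1667 [ 0.39  0.51  1.25  0.    1.38 -1.08] cam [435.1 344.4 358.1]
[[467. 253.  36.]
 [436. 380.  36.]
 [567. 416.  36.]
 [624. 284.  36.]] [523.6 333.3  36. ]
wrist tray z20 [494.8 337.7  20. ]
tilt turn units [-0.0015 -0.0004 -0.    ] [-0.1162873   0.26094784 -1.07298306]
```

View pics/wd.png

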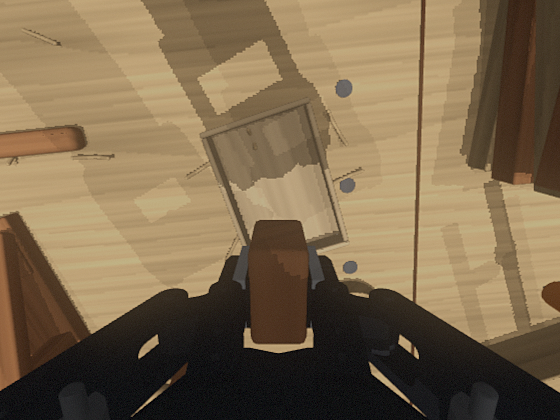

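The wrist view shows the tray rim with corners at (204, 135), (309, 102) and (347, 240), the far-left one hidden behind the peg. I'll find its centre.

```bash
python3 - <<'E'
from h import *
import pickle
s,w=pickle.load(open('d.pkl','rb'))
a,b,c=[onz(ray(w,u,s),36) for u in [(204,135),(309,102),(347,240)]]
print(a.round(0),b.round(0),c.round(0),np.linalg.norm(b-a),np.linalg.norm(c-b),'centre',((a+c)/2).round(1),'shift',(((a+c)/2-s['eef_pos'])/100).round(3))
E
```

```text
[443. 267.  36.] [422. 378.  36.] [575. 411.  36.] 112.79281242582516 157.13896040896685 centre [509.2 338.8  36. ] shift [ 0.025  0.015 -1.969]
```

Call:
drive_tool(commands="0.005 0.003 -0.33 0 0 0 20;0.005 0.003 -0.33 0 0 0 20;0.005 0.003 -0.33 0 0 0 20;0.005 0.003 -0.33 0 0 0 20;0.005 0.003 -0.2 0 0 0 20;0 0 -0.1 0 0 0 20;0 0 -0.05 0 0 0 20;0 0 0 0 0 0 20;0 0 0 0 0 0 20")

```text
time_s: 16.42
eef_pos: [510.2, 337.7, 68.1]
ee_rot: [0.001, 0.05, 0.999, 0.001]
force: [-1.1, 0.4, -0.8]
grip_width: 0.266
grip_force: 100.0
```

```bash
python3 st.py|head -1; python3 - <<'E'
from h import *
s=sense();print(s['force'],s['wrist_torque'],np.array(s['eef_pos']).round(1))
p=capture('side');q=capture('scene')
a=p['pixels'][100:220,150:310];b=q['pixels'][140:260,340:500]
cv2.imwrite('pics/td.png',np.vstack([cv2.resize(x,(400,300),interpolation=cv2.INTER_CUBIC) for x in(a,b)]))
E
```

```text
t 16.42 TCP in peg frame [-35.3 401.  -57.4] rot in peg frame deg [ -3.9  25.4 -17.7]
[-1.05212634  0.36467546 -0.82674892] [-0.00136271  0.01659885  0.02221484] [510.2 337.7  68.1]
```

View pics/td.png

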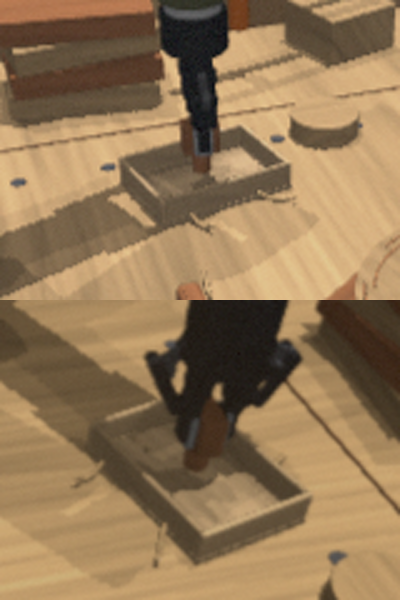

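The two views show the peg upright over the middle of the tray, about 1 cm above its floor. I'll go down in small steps while watching the force.

Call:
drive_tool(commands="0 0 -0.03 0 0 0 20;0 0 -0.03 0 0 0 20;0 0 -0.02 0 0 0 20;0 0 -0.01 0 0 0 20;0 0 0 0 0 0 20;0 0 0 0 0 0 20")

```text
time_s: 17.02
eef_pos: [509.5, 337.4, 57.6]
ee_rot: [0.0, 0.05, 0.999, 0.001]
force: [-0.5, 0.2, -1.8]
grip_width: 0.267
grip_force: 100.0
```

Call:
drive_tool(commands="0 0 -0.008 0 0 0 20;0 0 0 0 0 0 20;0 0 -0.005 0 0 0 20;0 0 0 0 0 0 20;0 0 0 0 0 0 20")

```text
time_s: 17.43
eef_pos: [509.5, 337.4, 56.4]
ee_rot: [0.0, 0.05, 0.999, 0.001]
force: [0.3, -0.6, -0.2]
grip_width: 0.27
grip_force: 100.0
```

Call:
drive_tool(commands="0 0 -0.006 0 0 0 20;0 0 0 0 0 0 20;0 0 -0.004 0 0 0 20;0 0 0 0 0 0 20;0 0 0 0 0 0 20")

```text
time_s: 17.85
eef_pos: [509.5, 337.5, 55.4]
ee_rot: [0.0, 0.05, 0.999, 0.001]
force: [-0.1, -0.4, 0.0]
grip_width: 0.264
grip_force: 100.0
```

Call:
drive_tool(commands="0 0 -0.005 0 0 0 20;0 0 0 0 0 0 20;0 0 -0.005 0 0 0 20;0 0 0 0 0 0 20;0 0 0 0 0 0 20")

```text
time_s: 18.27
eef_pos: [509.5, 337.4, 54.4]
ee_rot: [0.0, 0.05, 0.999, 0.001]
force: [-0.7, 0.1, -1.0]
grip_width: 0.267
grip_force: 100.0
```

Call:
drive_tool(commands="0 0 -0.005 0 0 0 20;0 0 0 0 0 0 20;0 0 -0.005 0 0 0 20;0 0 0 0 0 0 20;0 0 0 0 0 0 20")

```text
time_s: 18.68
eef_pos: [509.5, 337.4, 53.3]
ee_rot: [0.0, 0.05, 0.999, 0.001]
force: [0.6, 0.5, -0.3]
grip_width: 0.27
grip_force: 100.0
```

Call:
drive_tool(commands="0 0 -0.005 0 0 0 20;0 0 0 0 0 0 20;0 0 -0.005 0 0 0 20;0 0 0 0 0 0 20;0 0 0 0 0 0 20")

```text
time_s: 19.1
eef_pos: [509.5, 337.5, 52.4]
ee_rot: [0.0, 0.05, 0.999, 0.001]
force: [0.2, 0.6, -0.9]
grip_width: 0.27
grip_force: 100.0
```

```bash
python3 - <<'E'
from h import *
p=capture('side');a=p['pixels'][120:195,185:285]
cv2.imwrite('pics/td2.png',cv2.resize(a,(800,600),interpolation=cv2.INTER_CUBIC)); print(sense()['force'])
E
```

```text
[-0.37343871  0.11341123 -1.53533085]
```

View pics/td2.png

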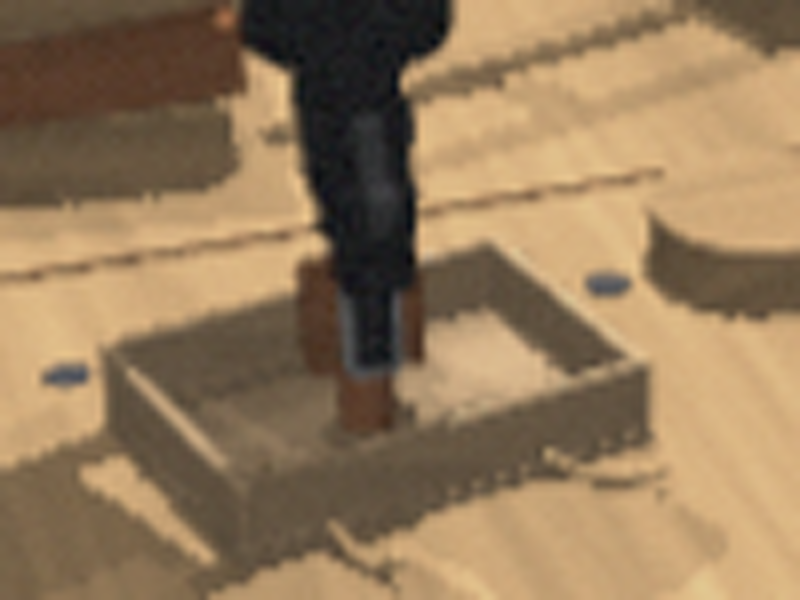

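The side crop shows the pads reaching the head's underside, so contact should come at TCP z of about 49–50. I'll continue down.

Call:
drive_tool(commands="0 0 -0.006 0 0 0 20;0 0 0 0 0 0 20;0 0 -0.006 0 0 0 20;0 0 0 0 0 0 20;0 0 0 0 0 0 20")

```text
time_s: 19.57
eef_pos: [509.5, 337.5, 51.6]
ee_rot: [0.0, 0.05, 0.999, 0.001]
force: [-1.7, -0.9, 3.4]
grip_width: 0.269
grip_force: 100.8
```

Contact. I'll ease the grip, then let go.

Call:
drive_tool(commands="0 0 0 0 0 0 20;0 0 0 0 0 0 20;0 0 0 0 0 0 20;0 0 0 0 0 0 29;0 0 0 0 0 0 32;0 0 0 0 0 0 36;0 0 0 0 0 0 42;0 0 0 0 0 0 55;0 0 0 0 0 0 60;0 0 0 0 0 0 60;0 0 0 0 0 0 60", force=20)

```text
time_s: 20.48
eef_pos: [509.5, 337.4, 51.2]
ee_rot: [0.0, 0.05, 0.999, 0.001]
force: [0.5, -0.7, -0.1]
grip_width: 0.595
grip_force: 0.0
```

Call:
drive_tool(commands="0 0 0.05 0 0 0 60;0 0 0.1 0 0 0 60;0 0 0.2 0 0 0 60;0 0 0.3 0 0 0 60;0 0 0.3 0 0 0 60;0 0 0.3 0 0 0 60;0 0 0.3 0 0 0 60;0 0 0 0 0 0 60;0 0 0 0 0 0 60")

```text
time_s: 21.23
eef_pos: [510.0, 337.7, 208.6]
ee_rot: [0.002, 0.05, 0.999, 0.002]
force: [0.5, -0.4, -1.0]
grip_width: 0.599
grip_force: 0.0
```

```bash
python3 - <<'E'
from h import *
p=capture('side');q=capture('scene')
for k in ['stand','hole_mouth','peg','tray','gouge']:
    a=boxes_of(q,k);b=boxes_of(p,k)
    if a and b:print(k,tri([ray(q,a[0]['position']),ray(p,b[0]['position'])])[0].round(1))
cv2.imwrite('pics/fin.png',cv2.resize(np.vstack([p['pixels'][100:310,150:430],q['pixels'][120:330,210:490]]),(400,600)))
E
```

```text
stand [639.8 -42.9  26.9]
hole_mouth [619.1 -54.5  90.7]
peg [508.4 336.2  51.4]
tray [517.2 340.1  10.8]
```

View pics/fin.png

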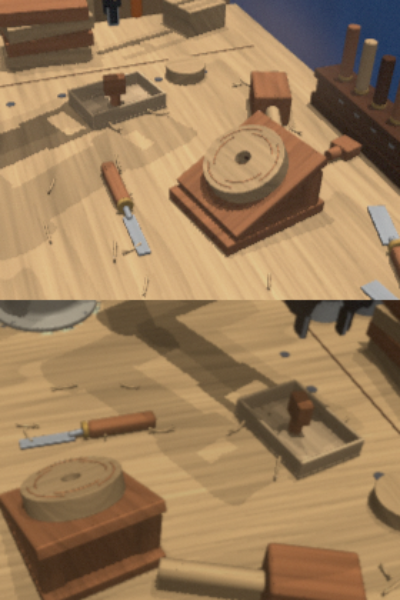

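The peg stands upright in the tray (crop (115, 88) and (300, 412)), the hole is empty, and the stand and gouge are as before. I'm handing the job in.

```bash
python3 -c "
from rig import finish_job;print(finish_job())"
```

```text
the job is handed in; nothing more can be done
None
```

The peg was rocked loose (about 18° each way, anticlockwise first) and now stands upright, released, in the tray; the last pictures show the stand and gouge where they were, and the job was handed in after about 21 s with no verdict returned.

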